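# Walk the drilling nest into the corner stop and set the keeper

## Task

Using only pushes of the fingertips and never lifting anything, walk the heavy aluminium drilling nest round by its corners until its long side faces the steel fence, and push it fully home in the corner: long side flat against the fence and its right-hand end against the end stop. Then push the red keeper arm round until it lies across the front of the nest with its brass nose against it, and move clear. Leave the wooden blank lying in the nest's pocket without touching it, and leave the other tools and blocks where they are.

Things in the scene. Friction and masses are not known exactly. Their poses are not given: they have to be found in the camera images.
- nest: loose heavy cast-aluminium drilling nest, 92 (its x) x 172 (its y) x 40 mm high, 1.6 kg, 6 to 15 N to slide. Origin at the centre of its underside, z up. A wooden blank lies in a pocket in its top. It starts in front of the fence, turned 28 to 51 degrees anticlockwise (from above) from square, its left end nearer the robot. Either way round (half a turn) is the same.
- blank: loose rounded hardwood blank, 52 x 150 x 18 mm (x, y, z), lying in the nest's 10 mm deep pocket along the nest's y with little play; its top is 8 mm above the nest's rim (48 mm above the bench). Origin at the centre of its underside. Not to be touched.
- corner_stop: steel L screwed to the bench, 32 mm high. Origin on the bench at the inside corner; x points away from the robot, y left along the fence. Fence face: plane x = 0, from y = 0 to 0.215 m, 22 mm thick behind it. End stop face: plane y = 0, x from -0.072 to 0, 18 mm thick to the right. A 6 mm high foot with the keeper's pivot lies at x -0.134 to -0.038, y -0.060 to -0.002.
- nest_home (a point): where the nest's origin is when it is home, on the bench: x = -0.046, y = 0.086 in the corner stop's frame; the point's axes are parallel to those of the corner stop, and so must the nest's be (or half a turn from them)
- keeper_arm (a joint): angle of the red keeper arm, rad. 0 = parked, pointing to the robot and 20 degrees to the right of the corner stop's -x; grows clockwise seen from above (tip moves left, then away from the robot). Nose touches a nest that is home at about 1.91; 1.92 = parallel to the fence; hinge stop 1.96. Starts between 0.05 and 0.5. Stays where it is left; 3 N at the tip turns it.
- keeper_pivot (a point): the upright axis of the keeper arm, 18 mm above the bench; at x = -0.101, y = -0.035 in the corner stop's frame. A boss of 14 mm radius and a nut reach to 37 mm above the bench.
- keeper_tip (a point): point on the keeper arm's centre line, 105 mm from the pivot, 18 mm above the bench. The arm is a bar 16 mm wide, from 9 to 27 mm above the bench, with a round end 120 mm from the pivot; a black knob, 15 mm across, stands on it here, up to 54 mm above the bench. A brass nose on its closing side, 87 to 107 mm from the pivot, stands out to 10 mm from the centre line.
- clamp_jig: obstacle left of the work, fixed: plywood sanding jig with a toggle clamp; origin at the centre of its underside. Board 20 mm high, x -0.125 to 0.045, y -0.135 to 0.135 in its frame; clamp up to 84 mm high at x -0.06 to 0.045, y -0.118 to -0.052; the clamp's red handle reaches to x = 0.125 at y = -0.085, 76 to 119 mm above the bench: keep wide grippers clear of it.
- cork_block: cork sanding block, 65 x 110 x 29 mm, origin at the centre of its underside; a bystander
- tape_measure: grey and red pocket tape, 64 x 103 x 36 mm, origin at the centre of its underside; a bystander
- try_square: try square with wooden stock and steel blade, 120 x 209 x 23 mm, lying flat, origin at the centre of its underside; a bystander
- wood_block: hardwood block, 46 x 82 x 30 mm, origin at the centre of its underside; a bystander

How it is judged (in metres and radians):
On the way:
1. the nest stands square and home in the corner (within 5 mm and 3 degrees) while the keeper is still open (under 1.0 rad) (x of nest in the frame of corner_stop between -0.051 and -0.041 m and y of nest in the frame of corner_stop between 0.081 and 0.091 m and angle between the y axis of nest and the y axis of corner_stop, either way round below 0.052 rad and value of joint keeper_arm below 1 rad), for 0.2 s.
At the end, for the whole second after the job is handed in: The nest is home: its origin within 4 mm of its place against fence and end stop, parallel to the fence within 1.7 degrees, flat on the bench and at rest; the keeper arm is across its front (joint above 1.86 rad); the blank lies flat in the pocket (x of nest in the frame of corner_stop between -0.05 and -0.042 m and y of nest in the frame of corner_stop between 0.082 and 0.09 m and angle between the y axis of nest and the y axis of corner_stop, either way round below 0.03 rad and value of joint keeper_arm above 1.86 rad and angle between nest's own z axis and vertical below 0.03 rad and linear speed of nest below 0.01 m/s and velocity of joint keeper_arm below 0.05 rad/s and z of blank in the frame of nest between 0.026 and 0.034 m and x of blank in the frame of nest between -0.005 and 0.005 m and y of blank in the frame of nest between -0.005 and 0.005 m); the robot touches nothing.
It fails at once if the nest is lifted or tipped (origin more than 6 mm up, or tilt over 6 degrees) (height (world z) of nest above 0.006 m or angle between nest's own z axis and vertical above 0.105 rad).
It fails at once if the blank is handled by the fingers (over 1.5 N) or leaves its pocket (contact force between the fingers and blank above 1.5 N or z of blank in the frame of nest above 0.037 m).
It fails at once if the nest or the keeper is pushed with the gripper's body or the arm (over 3 N) instead of the fingers (contact force between the arm and nest above 3 N or contact force between the arm and keeper_arm above 3 N).
It fails at once if a bystander (cork block, tape measure, try square or hardwood block) is moved more than 15 mm (distance of any of cork_block, tape_measure, try_square, wood_block from where it was at the start of the episode above 0.015 m).
It also fails if it takes over 72 s, if anything falls off the work surface, if the arm or the gripper's body presses on something with over 40 N, if the wrist force passes 120 N, or if a joint passes its speed limit or range.

## Robot

A 6-joint arm with a two-finger parallel gripper is mounted at the origin on a cart in front of the work surface, level with it; the furniture and walls round the work are solid. World frame = base frame: x ahead of the robot, y to its left, z up, the work surface at z = 0. Lengths are in m, angles in degrees, forces in N, time in s.
With the tool pointing down it reaches from about 0.325 to 0.9 m from the base axis. Payload 3.5 kg.
Tool frame: the origin (TCP) lies midway between the tips of the shut fingers; the grasp point (between the pads) lies 19 mm behind it; x points along the fingers, z is the direction in which the jaws open and shut, and the axes are right-handed (so a half turn about x gives the same grasp; the last joint's range is limited). The gripper opens to 85 mm and grips with 20 to 120 N. Pads are 22 mm wide; open, the fingers measure 114 mm over their backs; the gripper's body (76 mm by 85 mm) begins 54 mm behind the grasp point. The pads swing forward as they close: fully open they stand 13 mm farther back than shut.
Start: joints at [-82.07, 15.837, -1.513, 72.651, 0, 84.076], TCP at [0.15, -0.607, 0.231] pointing down, gripper open.
Joint ranges: [-178.77, 178.77], [-48.84, 107.48], [-61.69, 71.31], [-111.58, 123.2], [-90, 87.43], [-180, 180]. Speed limits (degrees/s): [147.25, 147.25, 180, 180, 180, 180].

## Interface

Orientations are given as a 3x3 rotation matrix whose columns are the frame's x, y, z axes.
In Python, from workcell import read_state, vision, env, finder gives the robot as it stands. The module is installed in compiled form; this text tells all that it offers.
- The arm moves only by the tool play_rows, never from a script. Its argument "moves" is a list of rows, each an object with "claw": the opening, from 0 (shut) to 1 (fully open); "delta_pos": the shift along the tool's x, y, z in m, a list of three; "turn": the turn about the tool's x in rad. In form: [{"claw": claw, "delta_pos": [dx, dy, dz], "turn": turn}, ...]. A call has exactly 8 rows; each row is the pose to reach, as a shift and turn from the pose measured when the call began, along the tool's axes at that moment; what a row does not reach only later rows make up. A row lasts 1/10 s, in which the tool goes at most 50 mm and 8.59 degrees, less where a joint would pass 70% of its speed; a pose out of reach is approached as far as the arm can. A call with a gripper value outside its range is refused whole. The fingers move at their own pace and stop on an object; "squeeze" is the grip in N (left out, the last holds). Time passes only in rows, so rows that repeat a pose let the fingers close, or fill a call up. It gives the time, the measured TCP pose, the force and the opening at its end, in the units of the state.
- read_state(): the state, without advancing time (a new reading comes with each control period).
- vision.snapshot(name): name is "side" or "top"; returns a dict with "pixels" (400x640x3 uint8, blue, green, red), "range_z" (400x640 float32, m along the optical axis (not along the pixel's ray), 0 where there is no reading), "camera_matrix" (3x3 intrinsics, pixels), "dist" ([k1, k2, p1, p2, k3] as OpenCV has them; the pictures are not rectified), "view" (4x4, takes a point from world to camera coordinates). Camera axes: x right, y down, z forward; pixel columns grow to the right and rows downward; lengths in m; the calibration is good to about 2 mm. A picture is of the moment at which its call begins.
- env.job_done(): hands the job in, once; it reports no verdict.
Trained networks look in a picture, given as the dict that the camera call returned (one of the last four; its "shot" number tells which), for a name from the list of things; names that differ only in an ending like _2 or _b are one class to them, and where a whole thing is asked for, a point or a joint stands for the part that bears it (a point fixed in the world has none). Each returns a list of dicts, best first, with "score" (0 to 1); they miss things now and then, are a little off and sometimes report something else, mostly with a low value. They report only what shows in the picture. A call takes as long as a camera call.
- finder.spot_in(picture, label): "xyz" ([x, y, z] in m, in the coordinates of the camera as it stood for that picture, good to about 4 mm: the middle of the surface that is visible of it).
- finder.cut_out(picture, label): "region" (400x640 bool, what is visible of it).
- finder.mark_of(picture, label): "xyz" ([x, y, z] in m, in the coordinates of the camera as it stood for that picture, good to about 4 mm: a listed point, or the origin of a listed thing).
The state is a dict: "time_s": time; "joint_positions": joint angles; "joint_vel": joint speeds; "joint_torque": joint torques, N m; "position": TCP position; "tool_rot": TCP orientation; "contact_force": force on the tool from outside, world axes, zero at the start; "wrist_torque": the same for the moment, N m; "finger_gap": finger opening in m.
Only numpy, scipy, OpenCV 4.12 (cv2) and the standard library are available. Lean on these libraries where they do the work, as an engineer would, in place of code of your own. Each camera call takes 0.05 s, during which the arm holds its last target.

## Working session

There is one attempt and no reset: what is moved stays moved. The work goes in short steps, Python scripts to look and compute and a tool call to move; the robot and the scene stay as the last step left them, time stands still between calls to the robot, and variables do not carry over. Pictures are saved under pics/ and viewed, and the job is handed in when it is done.

Besides the shell and the picture viewer there is one more tool, called after ">>>" by a JSON object that holds its "op" and its "data", one argument or row to a line. play_rows: Moves the arm, as the interface text tells. Its arguments: {"type":"object","properties":{"moves":{"type":"array"},"squeeze":{"type":"number"}},"required":["moves"]}

```bash
mkdir -p pics; cat > h.py <<'E'
import numpy as np, cv2
from workcell import read_state, vision, env, finder
def w(pic,p):
    V=np.array(pic["view"]); return (np.linalg.inv(V)@np.append(p,1))[:3]
def save(pic,n): cv2.imwrite(f"pics/{n}.png",pic["pixels"])
def cloud(pic):
    K=np.array(pic["camera_matrix"]);d=np.array(pic["dist"],float)
    v,u=np.mgrid[0:400,0:640]
    n=cv2.undistortPoints(np.stack([u,v],-1).reshape(-1,1,2).astype(np.float64),K,d).reshape(400,640,2)
    z=pic["range_z"]; P=np.dstack([n[...,0]*z,n[...,1]*z,z])
    V=np.linalg.inv(np.array(pic["view"])); W=P@V[:3,:3].T+V[:3,3]; W[z==0]=np.nan
    return W
E
python3 - <<'E'
from h import *
np.set_printoptions(precision=4,suppress=True)
for n in ["top","side"]:
    p=vision.snapshot(n); save(p,n+"0"); np.savez(f"{n}0.npz",**{k:np.array(v) for k,v in p.items()})
    print(n,np.linalg.inv(p["view"])[:3,3])
    for l in ["nest","blank","corner_stop","keeper_pivot","keeper_tip","nest_home","clamp_jig","cork_block","tape_measure","try_square","wood_block"]:
        r=finder.mark_of(p,l)
        print(l,[(round(x["score"],2),w(p,x["xyz"])) for x in r[:2]])
s=read_state(); print(s)
E
```

```text
top [ 0.4002 -0.0843  1.0805]
nest [(0.6, array([ 0.5076, -0.0657, -0.0001]))]
blank [(0.85, array([ 0.5104, -0.0642,  0.0307]))]
corner_stop [(0.73, array([ 0.6569, -0.1718, -0.0016]))]
keeper_pivot [(0.63, array([ 0.5613, -0.2103,  0.016 ]))]
keeper_tip [(0.57, array([ 0.6565, -0.1743, -0.0026])), (0.56, array([ 0.4487, -0.2157,  0.021 ]))]
nest_home []
clamp_jig []
cork_block [(0.92, array([ 0.4653, -0.4402, -0.002 ])), (0.6, array([ 0.254 , -0.2768, -0.0038]))]
tape_measure [(0.97, array([ 0.5908, -0.4207, -0.0008])), (0.45, array([ 0.5111, -0.0653,  0.0309]))]
try_square [(0.71, array([0.5601, 0.2835, 0.0004]))]
wood_block [(0.81, array([ 0.2522, -0.2781,  0.0003]))]
side [0.5406 0.7968 0.796 ]
nest [(0.79, array([ 0.5115, -0.0633,  0.0027]))]
blank [(0.59, array([ 0.5136, -0.0678,  0.0293]))]
corner_stop [(0.91, array([ 0.6601, -0.1771, -0.0004]))]
keeper_pivot [(0.7, array([ 0.5597, -0.2088,  0.0196]))]
keeper_tip [(0.88, array([ 0.4562, -0.2144,  0.0186])), (0.4, array([ 0.5123, -0.0634,  0.0019]))]
nest_home [(0.62, array([ 0.471 , -0.4388, -0.0021])), (0.24, array([ 0.2558, -0.2779, -0.0032]))]
clamp_jig []
cork_block [(0.87, array([ 0.4716, -0.4381, -0.0015]))]
tape_measure [(0.6, array([ 0.5935, -0.4243, -0.0015]))]
try_square [(0.86, array([ 0.5617,  0.2848, -0.0017]))]
wood_block [(0.68, array([ 0.255 , -0.279 , -0.0025]))]
{'time_s': 1.2, 'joint_positions': array([-82.072 ,  15.8381,  -1.5125,  72.6525,   0.001 ,  84.0766]), 'joint_vel': array([ 0.0007,  0.0255, -0.0523,  0.0345,  0.0342, -0.0124]), 'joint_torque': array([  0.001 , -44.5498,  29.5563,   0.0011,  -0.    ,  -0.    ]), 'position': array([ 0.1496, -0.6068,  0.2313]), 'tool_rot': array([[ 0.    ,  0.9709,  0.2394],
       [ 0.0001,  0.2394, -0.9709],
       [-1.    ,  0.    , -0.0001]]), 'contact_force': array([-0.1536, -0.071 , -0.3952]), 'wrist_torque': array([-0.0127, -0.0355, -0.0162]), 'finger_gap': 0.08506292970207009}
```

View pics/top0.png

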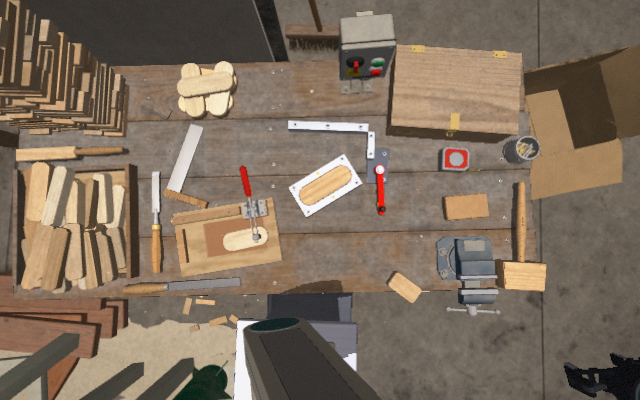

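View pics/side0.png

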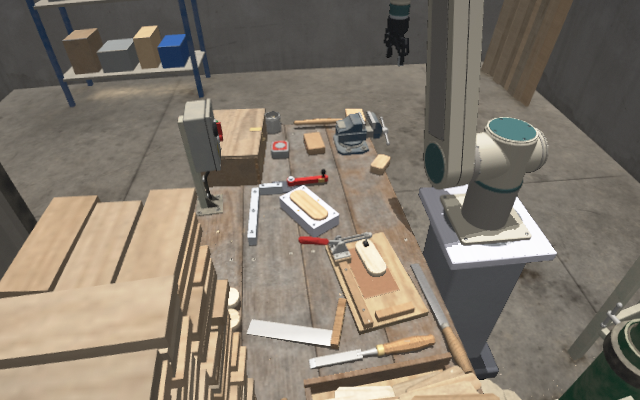

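```bash
python3 - <<'E'
from h import *
np.set_printoptions(precision=4,suppress=True)
p=dict(np.load("top0.npz")); W=cloud(p)
z=W[...,2]
# nest rim height 40: mask
import cv2
def rect(m):
    m=m.astype(np.uint8); n,l,st,c=cv2.connectedComponentsWithStats(m)
    for i in np.argsort(-st[1:,4])[:5]+1:
        q=W[l==i][:,:2].astype(np.float32); r=cv2.minAreaRect(q); print(st[i],np.array(r[0]),np.array(r[1]),r[2])
roi=(W[...,0]>.3)&(W[...,0]<.75)&(W[...,1]>-.3)&(W[...,1]<.15)
print("nest");rect(roi&(z>.034)&(z<.053))
print("stop");rect(roi&(z>.027)&(z<.036))
m=roi&(z>.034)&(z<.053)
# fence
E
```

```text
nest
[ 288  154   74   63 2230] [ 0.5103 -0.0632] [0.0925 0.172 ] 33.04901123046875
[241 226  27  24 348] [0.3699 0.119 ] [0.0488 0.0748] 14.183490753173828
[255 199  13  18 149] [0.4456 0.1033] [0.0428 0.0303] 10.46923542022705
[242 203   8  17  70] [0.4359 0.1446] [0.0425 0.0195] 19.693086624145508
[386 120  31  16  63] [ 0.6562 -0.2557] [0.0819 0.0315] 61.947357177734375
stop
[287 121  87  38 764] [ 0.663  -0.0856] [0.2452 0.0858] 70.7478256225586
[374 165  11  43 185] [ 0.514 -0.211] [0.112  0.0265] 5.945282459259033
[241 237   8  12  31] [0.356  0.1444] [0.0158 0.0286] 60.556514739990234
[259 237   9   8  22] [0.3595 0.093 ] [0.0139 0.0227] 66.47457885742188
[257 226   7   9  19] [0.3881 0.1017] [0.0263 0.0085] 31.087718963623047
```

```bash
cat >> h.py <<'E'
from scipy.optimize import minimize
def sdbox(q,x0,x1,y0,y1):
    c=np.array([(x0+x1)/2,(y0+y1)/2]);h=np.array([(x1-x0)/2,(y1-y0)/2])
    d=np.abs(q-c)-h
    return np.linalg.norm(np.maximum(d,0),axis=1)+np.minimum(d.max(1),0)
def loc(P,t): 
    c,s=np.cos(t[2]),np.sin(t[2]); return (P-t[:2])@np.array([[c,-s],[s,c]])
def fitshape(IN,OUT,sd,t0,s=.002):
    f=lambda t:np.sum(1/(1+np.exp(-sd(loc(IN,t))/s)))+np.sum(1/(1+np.exp(sd(loc(OUT,t))/s)))
    best=None
    for k in range(3):
        r=minimize(f,t0 if best is None else best.x,method="Nelder-Mead",options=dict(xatol=1e-5,fatol=1e-4,initial_simplex=np.array([t0 if best is None else best.x]*4)+np.array([[0,0,0],[.006,0,0],[0,.006,0],[0,0,.06]])))
        best=r
    return best.x,best.fun
def stop_sd(q): return np.minimum(sdbox(q,0,.022,-.018,.215),sdbox(q,-.072,.022,-.018,0))
def nest_sd(q): return sdbox(q,-.046,.046,-.086,.086)
def near(W,c,r): return np.nansum((W[...,:2]-c)**2,-1)**.5<r
def fit_stop(W,t0):
    z=W[...,2]; c=np.array(t0[:2])+[0,.08]
    m=near(W,c,.17)&(W[...,0]>.5)
    return fitshape(W[m&(z>.024)&(z<.038)&(stop_sd(loc(W[...,:2].reshape(-1,2),t0)).reshape(z.shape)<.02)][:,:2],W[m&(z<.012)][:,:2],stop_sd,np.array(t0,float))
def fit_nest(W,t0):
    z=W[...,2]; m=near(W,t0[:2],.13); d=nest_sd(loc(W[...,:2].reshape(-1,2),t0)).reshape(z.shape)
    return fitshape(W[m&(z>.035)&(z<.054)&(d<.015)][:,:2],W[m&(z<.030)][:,:2],nest_sd,np.array(t0,float))
E
python3 - <<'E'
from h import *
np.set_printoptions(precision=4,suppress=True)
for n in ["top","side"]:
    p=dict(np.load(n+"0.npz")); W=cloud(p)
    st,f=fit_stop(W,[.657,-.172,-.05]); print(n,st,f)
    ne,f=fit_nest(W,[.510,-.063,.577]); print(ne,f, np.degrees(ne[2]-st[2]))
    z=W[...,2]
    # keeper: red pixels
    px=p["pixels"].astype(int); red=(px[...,2]>130)&(px[...,1]<70)&(px[...,0]<70)&near(W,np.array([.5,-.21]),.12)
    q=W[red]; print("keeper red", q.shape, q.min(0),q.max(0))
    for zz in np.unique(np.round(q[:,2],3))[:0]: pass
    low=q[(q[:,2]<.03)&(q[:,2]>.015)][:,:2]; print(cv2.fitLine(low.astype(np.float32),cv2.DIST_HUBER,0,.01,.01).ravel(), len(low))
    c,s=np.cos(st[2]),np.sin(st[2]);R=np.array([[c,-s],[s,c]])
    piv=st[:2]+R@[-.101,-.035]; print("piv",piv,"home",st[:2]+R@[-.046,.086])
    print("tape z",)
E
```

```text
top [ 0.6589 -0.173  -0.015 ] 271.26211989658293
[ 0.5115 -0.063   0.576 ] 169.7286965217054 33.85864038533616
keeper red (220, 3) [nan nan nan] [nan nan nan]
[ 0.9964  0.0847  0.5008 -0.2105] 172
piv [ 0.5574 -0.2065] home [ 0.6142 -0.0864]
tape z
side [ 0.662  -0.1775 -0.0089] 205.71343039828307
[ 0.5142 -0.0723  0.5747] 234.8420127291695 33.4370845785503
keeper red (49, 3) [nan nan nan] [nan nan nan]
[ 0.9935  0.1135  0.5273 -0.2034] 47
piv [ 0.5607 -0.2116] home [ 0.6167 -0.0911]
tape z
```

```bash
python3 - <<'E'
from h import *
np.set_printoptions(precision=4,suppress=True)
for n in ["top","side"]:
    p=dict(np.load(n+"0.npz")); W=cloud(p); z=W[...,2]
    m=(W[...,0]>.62)&(W[...,0]<.72)&(W[...,1]>-.14)&(W[...,1]<.08)&(z>.025)&(z<.038)
    q=W[m]; l=cv2.fitLine(q[:,:2].astype(np.float32),cv2.DIST_HUBER,0,.01,.01).ravel(); print(n,l,"yaw",np.degrees(np.arctan(-l[0]/l[1])),len(q),q[:,2].mean())
    for y in np.arange(-.2,.07,.02):
        a=q[np.abs(q[:,1]-y)<.01]; 
        if len(a): print(round(y,3),a[:,0].min(),a[:,0].max())
    m=(W[...,0]>.56)&(W[...,0]<.63)&(W[...,1]>-.22)&(W[...,1]<-.15)&(z>.025)&(z<.038)
    q=W[m]; print("endstop",q[:,:2].min(0),q[:,:2].max(0))
    px=p["pixels"]; 
    im=px[100:240,270:410] if n=="top" else px[160:260,230:350]
    cv2.imwrite(f"pics/{n}0z.png",cv2.resize(im,None,fx=5,fy=5,interpolation=cv2.INTER_CUBIC)[:600])
E
```

```text
top [ 0.0094  1.      0.6695 -0.0495] yaw -0.53972584 570 0.03260224150069003
-0.14 0.6587756547788297 0.6811839738238945
-0.12 0.6581955818875667 0.6797577438424516
-0.1 0.6586005494607459 0.6794407122542852
-0.08 0.6589596453129678 0.6791373021834299
-0.06 0.6586224493274806 0.681930020301733
-0.04 0.6593180321059207 0.6811470600177871
-0.02 0.6591607765220509 0.6810581507322087
-0.0 0.6590823822671144 0.6823320210881854
0.02 0.6594549310484887 0.6820515270279617
0.04 0.6606005002067448 0.6814630832603206
endstop [ 0.5606 -0.2173] [ 0.6297 -0.1729]
side [ 0.0148  0.9999  0.6722 -0.0412] yaw -0.84901047 349 0.03286001671736702
-0.14 0.6619085611138945 0.6799403908167874
-0.12 0.6611516372882521 0.6829395569729673
-0.1 0.6611723931207217 0.6817781665233142
-0.08 0.6611473222371473 0.6835833434716718
-0.06 0.6620175694854068 0.6826274067809763
-0.04 0.6617294715622166 0.6840455237569094
-0.02 0.6619048843202467 0.6836610356885207
-0.0 0.6626258886999906 0.6830372234180246
0.02 0.6626754692221327 0.6846485810861977
0.04 0.6643127639157105 0.6836878875494405
endstop [ 0.5619 -0.2166] [ 0.6296 -0.1712]
```

View pics/top0z.png

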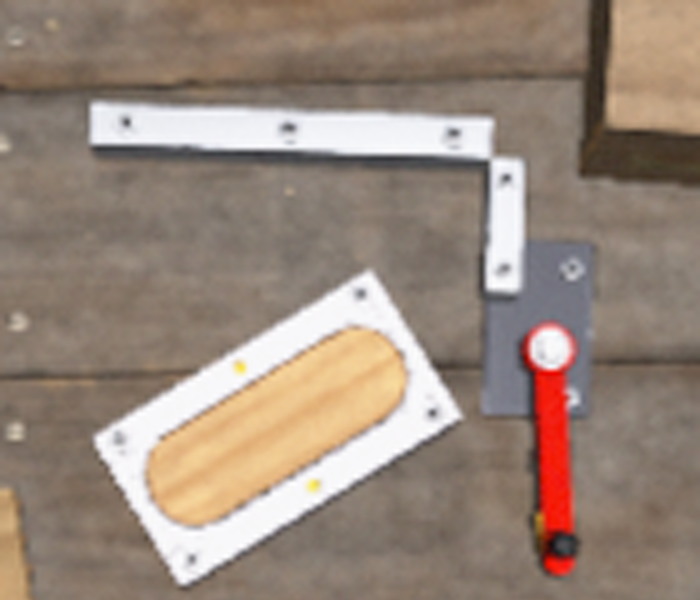

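```bash
cat >> h.py <<'E'
def plan(tgt,yaw=None):
    s=read_state();R=np.array(s["tool_rot"]);p=np.array(s["position"])
    d=R.T@(np.array(tgt)-p)
    cur=np.arctan2(R[1,1],R[0,1]); t=0 if yaw is None else -(yaw-cur)
    t=(t+np.pi)%(2*np.pi)-np.pi
    print("pos",p.round(4),"yaw",round(np.degrees(cur),2),"delta",d.round(4),"turn",round(t,4),"F",np.round(s["contact_force"],1),"t",s["time_s"],"gap",round(s["finger_gap"],3))
E
python3 - <<'E'
from h import *
np.set_printoptions(precision=3,suppress=True)
p=dict(np.load("top0.npz")); W=cloud(p); px=p["pixels"].astype(int)
red=(px[...,2]>110)&(px[...,1]<60)&(px[...,0]<60)
m=red&(W[...,1]>.05)&(W[...,1]<.25)&(W[...,0]>.4); q=W[m]; print("handle",q.min(0),q.max(0))
p2=dict(np.load("side0.npz")); W2=cloud(p2); px=p2["pixels"].astype(int)
red=(px[...,2]>110)&(px[...,1]<60)&(px[...,0]<60)
m=red&(W2[...,1]>.05)&(W2[...,1]<.25)&(W2[...,0]>.4); q=W2[m]; print("handle",q.min(0),q.max(0))
for Wx in (W,W2):
  m=(Wx[...,0]>.1)&(Wx[...,0]<.6)&(Wx[...,1]>-.62)&(Wx[...,1]<0)&(Wx[...,2]>.06)&(Wx[...,2]<.3); q=Wx[m]; print(q.min(0),q.max(0),len(q))
plan([.39,-.085,.16],-.012)
E
```

```text
handle [0.474 0.121 0.089] [0.544 0.143 0.122]
handle [0.477 0.129 0.08 ] [0.546 0.146 0.12 ]
[ 0.12  -0.603  0.06 ] [ 0.599 -0.     0.3  ] 2803
[ 0.125 -0.598  0.06 ] [ 0.6 -0.   0.3] 1210
pos [ 0.15  -0.607  0.231] yaw 13.85 delta [ 0.071  0.358 -0.449] turn 0.2538 F [-0.2 -0.1 -0.4] t 1.2 gap 0.085
```

>>> {"op": "play_rows", "data": {
  "moves": [
    {"claw": 1, "delta_pos": [0, 0.03, -0.038], "turn": 0.05},
    {"claw": 1, "delta_pos": [0, 0.06, -0.075], "turn": 0.1},
    {"claw": 1, "delta_pos": [0, 0.09, -0.113], "turn": 0.15},
    {"claw": 1, "delta_pos": [0, 0.12, -0.15], "turn": 0.2},
    {"claw": 1, "delta_pos": [0, 0.15, -0.188], "turn": 0.254},
    {"claw": 1, "delta_pos": [0, 0.18, -0.226], "turn": 0.254},
    {"claw": 1, "delta_pos": [0, 0.21, -0.263], "turn": 0.254},
    {"claw": 1, "delta_pos": [0, 0.24, -0.3], "turn": 0.254}
  ]
}}

```text
time_s: 2.0
position: [0.3113, -0.2564, 0.2316]
tool_rot: [[0.001, 1.0, -0.013], [-0.001, -0.013, -1.0], [-1.0, 0.001, 0.001]]
contact_force: [1.4, -0.2, -0.3]
finger_gap: 0.0854
```

```bash
python3 -c "
from h import *
plan([.385,-.085,.12],-.012)"
```

```text
pos [ 0.3113 -0.2564  0.2316] yaw -0.74 delta [ 0.1115  0.0714 -0.1724] turn -0.0009 F [ 1.4 -0.2 -0.3] t 2.0 gap 0.085
```

>>> {"op": "play_rows", "data": {
  "moves": [
    {"claw": 1, "delta_pos": [0, 0.015, -0.04], "turn": 0},
    {"claw": 1, "delta_pos": [0, 0.03, -0.08], "turn": 0},
    {"claw": 1, "delta_pos": [0.03, 0.05, -0.12], "turn": 0},
    {"claw": 1, "delta_pos": [0.07, 0.07, -0.16], "turn": 0},
    {"claw": 1, "delta_pos": [0.11, 0.071, -0.172], "turn": 0},
    {"claw": 1, "delta_pos": [0.15, 0.071, -0.172], "turn": 0},
    {"claw": 1, "delta_pos": [0.19, 0.071, -0.172], "turn": 0},
    {"claw": 1, "delta_pos": [0.22, 0.071, -0.172], "turn": 0}
  ]
}}

```text
time_s: 2.8
position: [0.3836, -0.0846, 0.0096]
tool_rot: [[-0.001, 1.0, -0.012], [-0.0, -0.012, -1.0], [-1.0, -0.001, 0.0]]
contact_force: [1.0, 0.1, 0.6]
finger_gap: 0.0855
```

```bash
python3 -c "
from h import *
plan([.455,-.085,.005],-.012)
p=vision.snapshot('top');save(p,'top1');p=vision.snapshot('side');save(p,'side1')
cv2.imwrite('pics/side1z.png',cv2.resize(p['pixels'][140:280,220:420],None,fx=4,fy=4))"
```

```text
pos [ 0.3836 -0.0846  0.0096] yaw -0.67 delta [ 0.0046  0.0714 -0.0004] turn 0.0002 F [1.  0.1 0.6] t 2.8 gap 0.085
```

View pics/side1z.png

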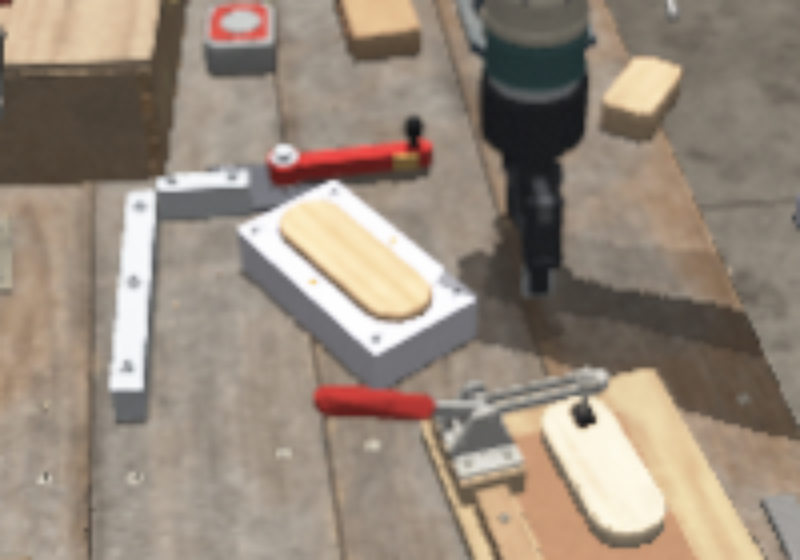

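View pics/top1.png

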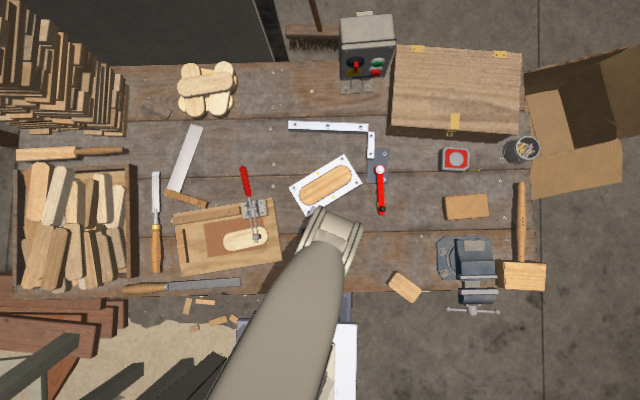

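>>> {"op": "play_rows", "data": {
  "moves": [
    {"claw": 1, "delta_pos": [0.002, 0.015, 0], "turn": 0},
    {"claw": 1, "delta_pos": [0.004, 0.03, 0], "turn": 0},
    {"claw": 1, "delta_pos": [0.004, 0.038, 0], "turn": 0},
    {"claw": 1, "delta_pos": [0.004, 0.045, 0], "turn": 0},
    {"claw": 1, "delta_pos": [0.004, 0.051, 0], "turn": 0},
    {"claw": 1, "delta_pos": [0.004, 0.057, 0], "turn": 0},
    {"claw": 1, "delta_pos": [0.004, 0.063, 0], "turn": 0},
    {"claw": 1, "delta_pos": [0.004, 0.069, 0], "turn": 0}
  ]
}}

```text
time_s: 3.7
position: [0.4407, -0.0821, 0.0021]
tool_rot: [[-0.024, 1.0, -0.01], [0.006, -0.01, -1.0], [-1.0, -0.024, -0.006]]
contact_force: [-13.8, 1.1, 4.1]
finger_gap: 0.0851
```

```bash
cat > look.py <<'E'
from h import *
import sys
np.set_printoptions(precision=4,suppress=True)
n=sys.argv[1]; g=eval(sys.argv[2])
for c in ("top","side"):
    p=vision.snapshot(c); save(p,c+n); W=cloud(p)
    im=p["pixels"][100:240,250:430] if c=="top" else p["pixels"][140:280,220:420]
    cv2.imwrite(f"pics/{c}{n}z.png",cv2.resize(im,None,fx=4,fy=4,interpolation=cv2.INTER_CUBIC))
    x,f=fit_nest(W,g); print(c,x[:2],np.degrees(x[2]),f,"rel",np.degrees(x[2])+.7)
plan([0,0,0])
E
python3 look.py 2 [.525,-.06,.4]
```

```text
top [ 0.5219 -0.0626] 27.739535083344574 61.2343816297099 rel 28.439535083344573
side [ 0.5241 -0.0721] 27.34645689631065 236.4790561072804 rel 28.046456896310648
pos [ 0.443  -0.0825  0.0023] yaw -0.61 delta [ 0.0117 -0.4437 -0.0777] turn 0.0 F [-8.7  1.7  0.7] t 3.8 gap 0.085
```

View pics/side2z.png

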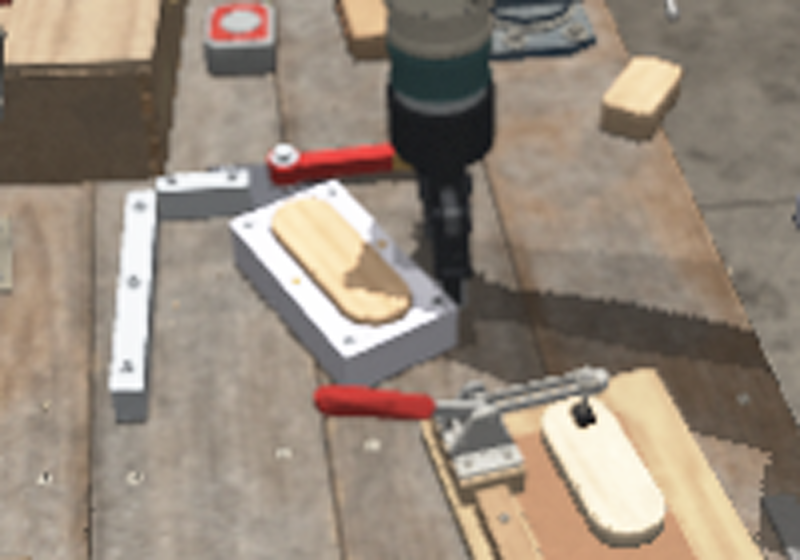

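View pics/top2z.png

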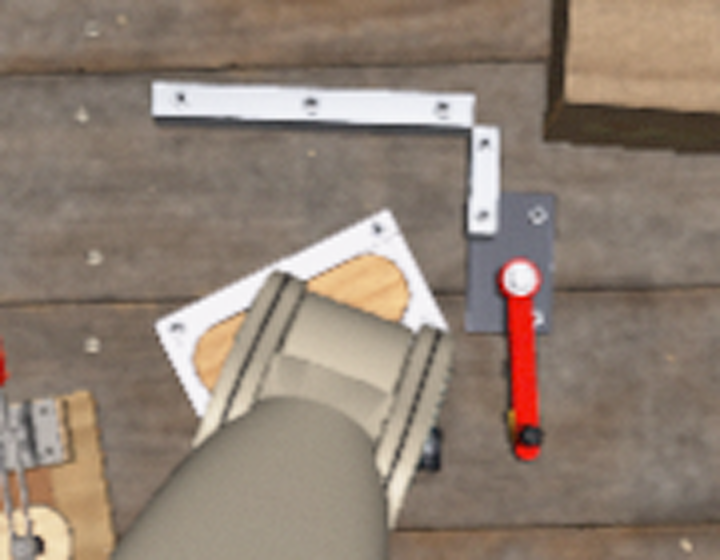

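>>> {"op": "play_rows", "data": {
  "moves": [
    {"claw": 1, "delta_pos": [-0.002, 0.012, 0], "turn": 0},
    {"claw": 1, "delta_pos": [-0.003, 0.019, 0], "turn": 0},
    {"claw": 1, "delta_pos": [-0.003, 0.026, 0], "turn": 0},
    {"claw": 1, "delta_pos": [-0.003, 0.033, 0], "turn": 0},
    {"claw": 1, "delta_pos": [-0.003, 0.04, 0], "turn": 0},
    {"claw": 1, "delta_pos": [-0.003, 0.047, 0], "turn": 0},
    {"claw": 1, "delta_pos": [-0.003, 0.053, 0], "turn": 0},
    {"claw": 1, "delta_pos": [-0.003, 0.059, 0], "turn": 0}
  ]
}}

```text
time_s: 4.6
position: [0.492, -0.0791, 0.0021]
tool_rot: [[-0.039, 0.999, -0.007], [0.013, -0.007, -1.0], [-0.999, -0.039, -0.013]]
contact_force: [-15.4, 5.4, 8.3]
finger_gap: 0.0855
```

```bash
python3 look.py 3 [.555,-.06,.2]
```

```text
top [ 0.5613 -0.0711] 12.420723262177289 44.108806481546836 rel 13.120723262177288
side [ 0.5642 -0.0805] 12.036363811291455 209.4783431158632 rel 12.736363811291454
pos [ 0.4947 -0.0798  0.0024] yaw -0.44 delta [ 0.0202 -0.4949 -0.0758] turn 0.0 F [-9.7  4.5  1.2] t 4.7 gap 0.085
```

View pics/side3z.png

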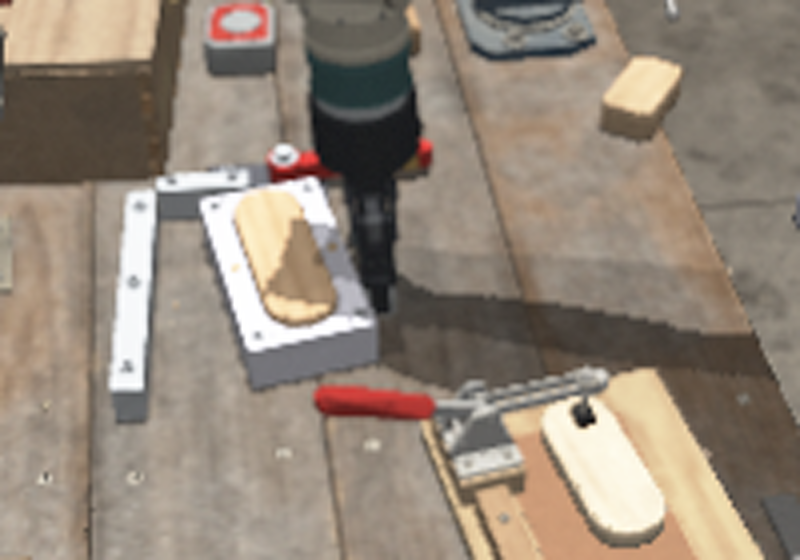

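View pics/top3z.png

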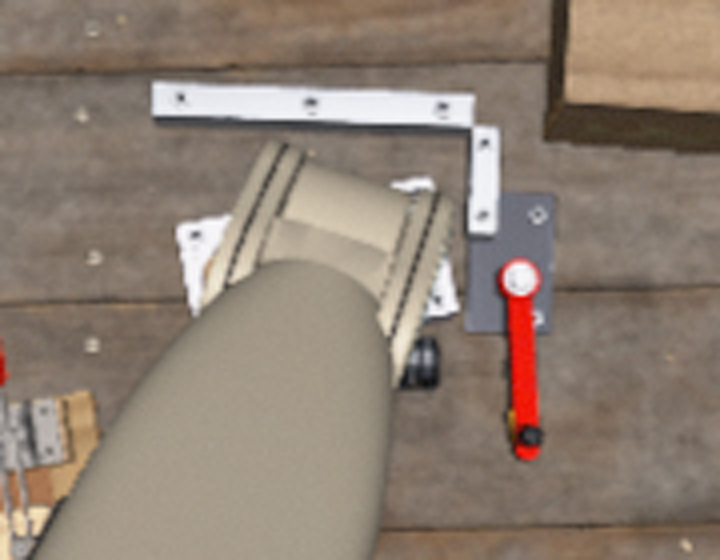

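>>> {"op": "play_rows", "data": {
  "moves": [
    {"claw": 1, "delta_pos": [-0.002, 0.009, 0], "turn": 0},
    {"claw": 1, "delta_pos": [-0.002, 0.015, 0], "turn": 0},
    {"claw": 1, "delta_pos": [-0.003, 0.021, 0], "turn": 0},
    {"claw": 1, "delta_pos": [-0.003, 0.027, 0], "turn": 0},
    {"claw": 1, "delta_pos": [-0.003, 0.033, 0], "turn": 0},
    {"claw": 1, "delta_pos": [-0.003, 0.039, 0], "turn": 0},
    {"claw": 1, "delta_pos": [-0.003, 0.044, 0], "turn": 0},
    {"claw": 1, "delta_pos": [-0.003, 0.05, 0], "turn": 0}
  ]
}}

```text
time_s: 5.5
position: [0.5327, -0.077, 0.0021]
tool_rot: [[-0.057, 0.998, -0.007], [0.017, -0.006, -1.0], [-0.998, -0.058, -0.016]]
contact_force: [-23.1, 2.7, 18.3]
finger_gap: 0.0854
```

```bash
python3 look.py 4 [.595,-.075,.03]
```

```text
top [ 0.5902 -0.0815] 0.855871086938944 39.80105413127522 rel 1.5558710869389438
side [ 0.5974 -0.0887] 0.16557065675190977 169.3059081482436 rel 0.8655706567519097
pos [ 0.5354 -0.0775  0.0021] yaw -0.38 delta [ 0.0313 -0.5351 -0.0735] turn 0.0 F [-14.9   2.7   6.7] t 5.6 gap 0.085
```

View pics/side4z.png

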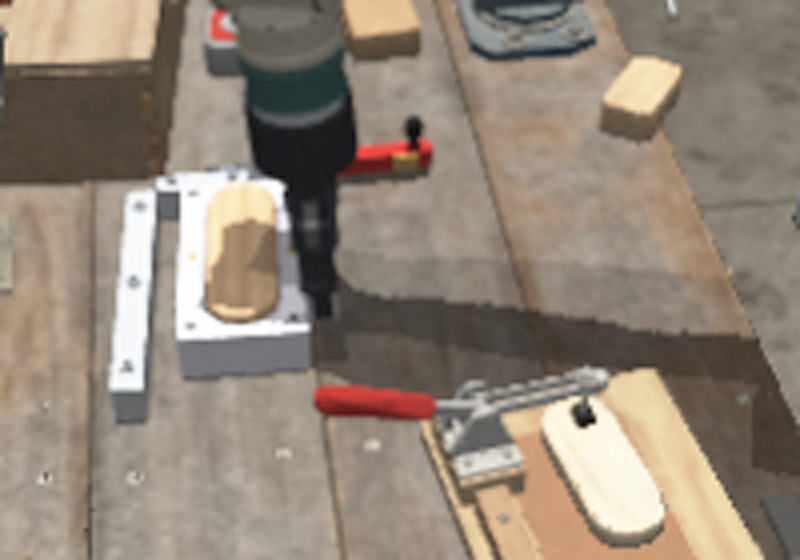

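View pics/top4z.png

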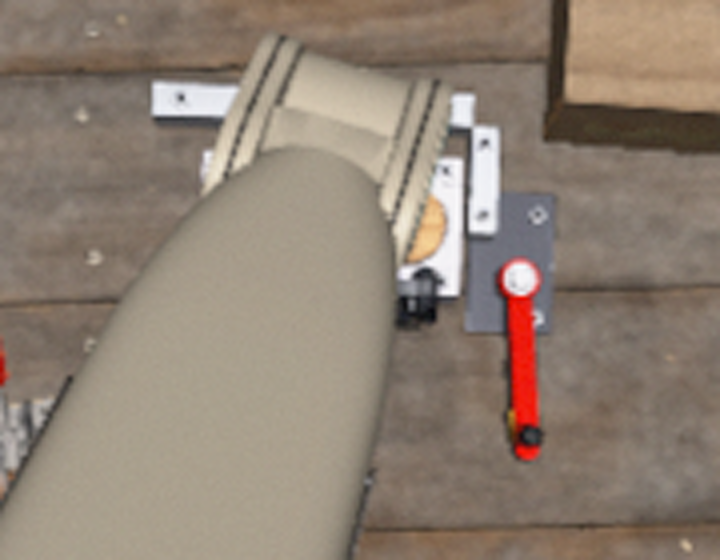

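>>> {"op": "play_rows", "data": {
  "moves": [
    {"claw": 1, "delta_pos": [-0.002, 0.013, 0], "turn": 0},
    {"claw": 1, "delta_pos": [-0.002, 0.018, 0], "turn": 0},
    {"claw": 1, "delta_pos": [-0.002, 0.023, 0], "turn": 0},
    {"claw": 1, "delta_pos": [-0.003, 0.028, 0], "turn": 0},
    {"claw": 1, "delta_pos": [-0.003, 0.032, 0], "turn": 0},
    {"claw": 1, "delta_pos": [-0.003, 0.036, 0], "turn": 0},
    {"claw": 1, "delta_pos": [-0.003, 0.038, 0], "turn": 0},
    {"claw": 1, "delta_pos": [-0.003, 0.038, 0], "turn": 0}
  ]
}}

```text
time_s: 6.4
position: [0.5556, -0.0764, 0.002]
tool_rot: [[-0.087, 0.996, -0.01], [0.016, -0.009, -1.0], [-0.996, -0.087, -0.015]]
contact_force: [-32.4, -0.5, 24.6]
finger_gap: 0.0855
```

```bash
python3 look.py 5 [.61,-.08,-.01]
```

```text
top [ 0.6156 -0.0813] 0.050562520490748476 63.64209840079244 rel 0.7505625204907485
side [ 0.6241 -0.0879] 1.640590203833284 169.45526489185738 rel 2.340590203833284
pos [ 0.5556 -0.0764  0.002 ] yaw -0.52 delta [ 0.0512 -0.554  -0.0706] turn 0.0 F [-32.1  -0.9  24.6] t 6.5 gap 0.085
```

View pics/side5z.png

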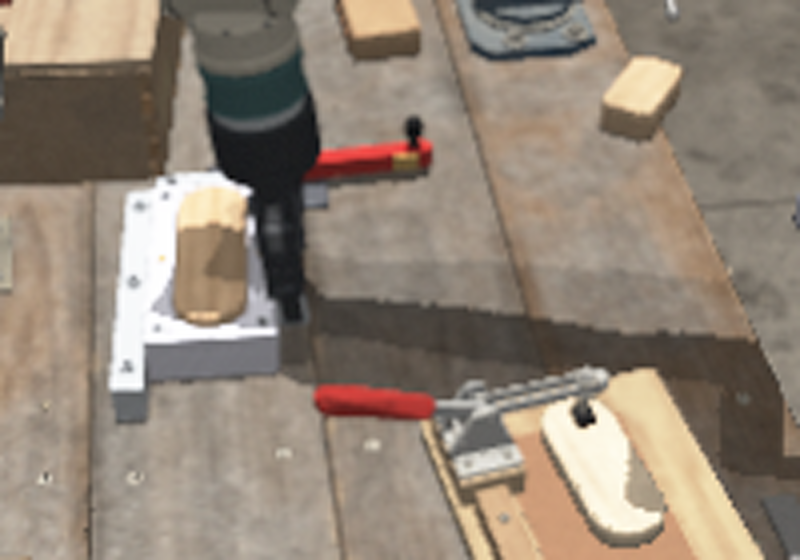

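>>> {"op": "play_rows", "data": {
  "moves": [
    {"claw": 1, "delta_pos": [0, -0.01, 0], "turn": 0},
    {"claw": 1, "delta_pos": [0, -0.03, 0], "turn": 0},
    {"claw": 1, "delta_pos": [-0.03, -0.04, 0], "turn": 0},
    {"claw": 0.6, "delta_pos": [-0.07, -0.04, 0], "turn": 0},
    {"claw": 0, "delta_pos": [-0.11, -0.04, -0.03], "turn": 0},
    {"claw": 0, "delta_pos": [-0.13, -0.02, -0.07], "turn": 0},
    {"claw": 0, "delta_pos": [-0.13, 0, -0.11], "turn": 0},
    {"claw": 0, "delta_pos": [-0.13, 0.02, -0.13], "turn": 0}
  ]
}}

```text
time_s: 7.3
position: [0.59, 0.054, 0.1344]
tool_rot: [[-0.082, 0.997, -0.008], [0.017, -0.007, -1.0], [-0.996, -0.082, -0.016]]
contact_force: [0.1, -0.1, -0.9]
finger_gap: 0.0122
```

```bash
python3 -c "
from h import *
s=read_state();print(s['tool_rot'],s['joint_positions'])"
python3 look.py 6 [.613,-.08,-.01]
```

```text
[[-0.08217475  0.99658342 -0.00829408]
 [ 0.01701008 -0.00691852 -0.99983138]
 [-0.99647276 -0.08230198 -0.01638344]] [ -1.44153972  19.47392094  -8.88218163  66.3811154    0.85588374
 178.9596403 ]
top [ 0.6159 -0.0799] -0.5224900816392145 276.5017425937904 rel 0.17750991836078545
side [ 0.6198 -0.088 ] 0.048973757790267684 187.79195465223296 rel 0.7489737577902676
pos [0.591  0.0539 0.1331] yaw -0.3 delta [ 0.1803 -0.5778  0.0599] turn 0.0 F [-0.2  0.1 -0.1] t 7.4 gap 0.0
```

View pics/side6z.png

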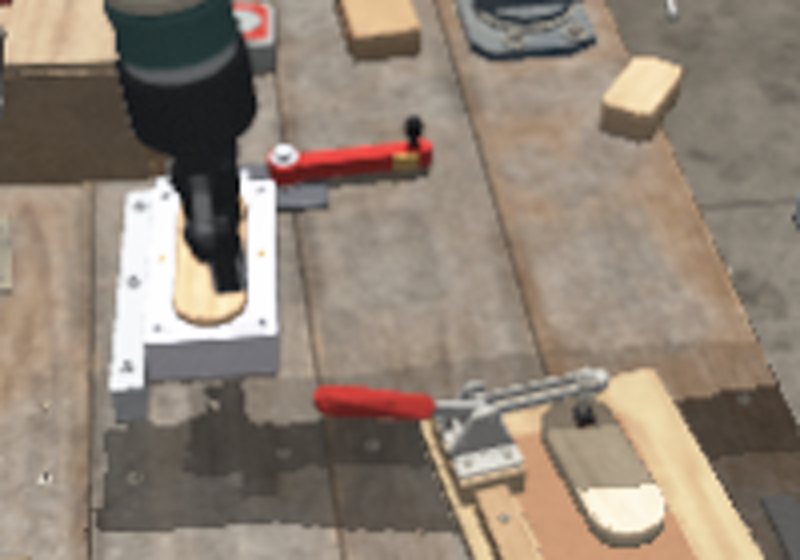

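View pics/top6z.png

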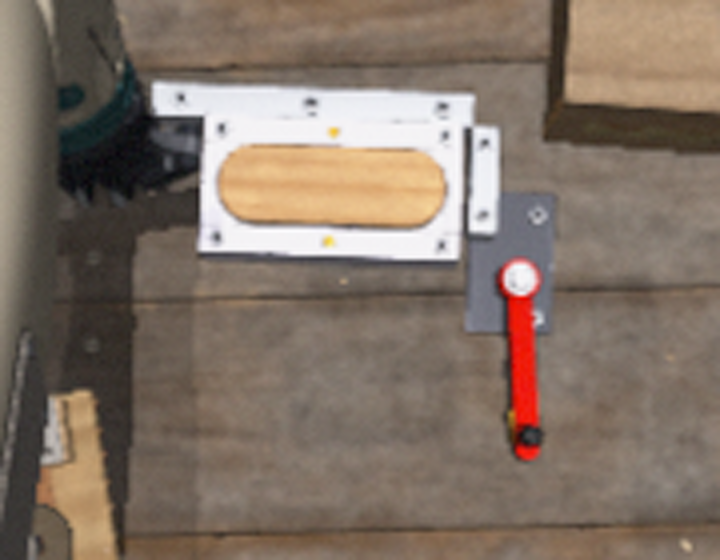

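>>> {"op": "play_rows", "data": {
  "moves": [
    {"claw": 0, "delta_pos": [0, 0.005, 0.005], "turn": -0.14},
    {"claw": 0, "delta_pos": [0, 0.01, 0.01], "turn": -0.28},
    {"claw": 0, "delta_pos": [0, 0.015, 0.012], "turn": -0.42},
    {"claw": 0, "delta_pos": [0, 0.018, 0.015], "turn": -0.56},
    {"claw": 0, "delta_pos": [0, 0.018, 0.015], "turn": -0.7},
    {"claw": 0, "delta_pos": [0, 0.018, 0.015], "turn": -0.84},
    {"claw": 0, "delta_pos": [0, 0.018, 0.015], "turn": -0.98},
    {"claw": 0, "delta_pos": [0, 0.018, 0.015], "turn": -1.12}
  ]
}}

```text
time_s: 8.2
position: [0.6084, 0.038, 0.1318]
tool_rot: [[-0.083, 0.436, 0.896], [0.016, 0.9, -0.436], [-0.996, -0.021, -0.082]]
contact_force: [-0.4, 0.5, -0.0]
finger_gap: 0.0002
```

```bash
python3 -c "
from h import *
np.set_printoptions(precision=4,suppress=True)
s=read_state();print(s['tool_rot'],s['joint_positions'])
plan([.613,.037,.015],np.pi/2-.012)"
```

```text
[[-0.0827  0.4356  0.8963]
 [ 0.0164  0.8999 -0.4358]
 [-0.9964 -0.0214 -0.0816]] [ -2.838   21.2601  -6.671   66.8534   0.7031 113.0143]
pos [0.6084 0.038  0.1318] yaw 64.17 delta [0.1159 0.0036 0.0141] turn -0.4388 F [-0.4  0.5 -0. ] t 8.2 gap 0.0
```

>>> {"op": "play_rows", "data": {
  "moves": [
    {"claw": 0, "delta_pos": [0.02, 0.004, 0.014], "turn": -0.13},
    {"claw": 0, "delta_pos": [0.035, 0.004, 0.014], "turn": -0.26},
    {"claw": 0, "delta_pos": [0.05, 0.004, 0.014], "turn": -0.38},
    {"claw": 0, "delta_pos": [0.07, 0.004, 0.014], "turn": -0.439},
    {"claw": 0, "delta_pos": [0.09, 0.004, 0.014], "turn": -0.439},
    {"claw": 0, "delta_pos": [0.11, 0.004, 0.014], "turn": -0.439},
    {"claw": 0, "delta_pos": [0.115, 0.004, 0.014], "turn": -0.439},
    {"claw": 0, "delta_pos": [0.115, 0.004, 0.014], "turn": -0.439}
  ]
}}

```text
time_s: 9.0
position: [0.6119, 0.037, 0.0154]
tool_rot: [[-0.085, 0.014, 0.996], [0.016, 1.0, -0.013], [-0.996, 0.015, -0.085]]
contact_force: [0.7, 0.6, 0.6]
finger_gap: 0.0001
```

```bash
python3 look.py 7 [.613,-.08,-.01]; python3 -c "
from h import *
np.set_printoptions(precision=4,suppress=True)
s=read_state();print(s['tool_rot'],s['joint_positions'])"
```

```text
top [ 0.6159 -0.08  ] -0.4330534518975974 267.3847674882571 rel 0.26694654810240254
side [ 0.6197 -0.0926] -1.8717922369536972 49.86269912707778 rel -1.1717922369536973
pos [0.6139 0.037  0.017 ] yaw 89.21 delta [ 0.0662 -0.0457 -0.6099] turn 0.0 F [ 0.3 -0.5 -1.1] t 9.1 gap -0.0
[[-0.0813  0.0137  0.9966]
 [ 0.0163  0.9998 -0.0125]
 [-0.9966  0.0152 -0.0815]] [ -2.899   28.1609 -11.8378  54.7074   0.6964  87.8243]
```

View pics/side7z.png

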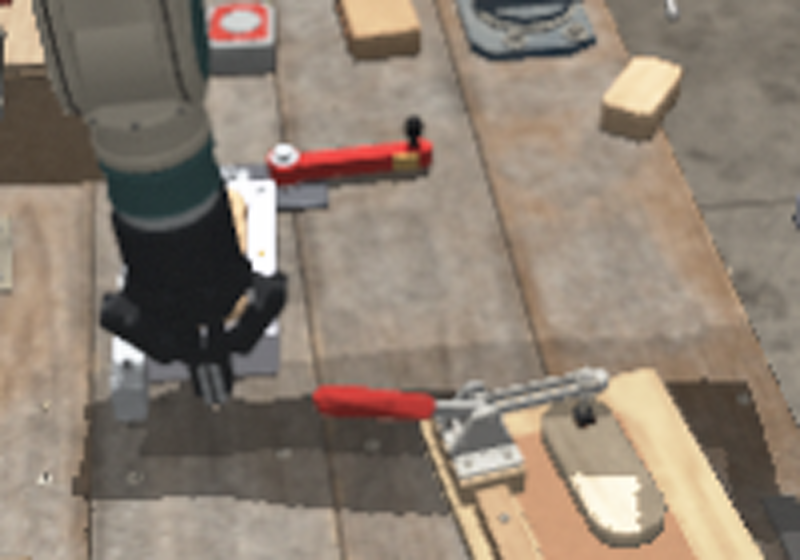

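>>> {"op": "play_rows", "data": {
  "moves": [
    {"claw": 0, "delta_pos": [0.001, -0.013, 0], "turn": 0},
    {"claw": 0, "delta_pos": [0.001, -0.02, 0], "turn": 0},
    {"claw": 0, "delta_pos": [0.001, -0.025, 0], "turn": 0},
    {"claw": 0, "delta_pos": [0.001, -0.03, 0], "turn": 0},
    {"claw": 0, "delta_pos": [0.001, -0.034, 0], "turn": 0},
    {"claw": 0, "delta_pos": [0.001, -0.038, 0], "turn": 0},
    {"claw": 0, "delta_pos": [0.001, -0.042, 0], "turn": 0},
    {"claw": 0, "delta_pos": [0.001, -0.042, 0], "turn": 0}
  ]
}}

```text
time_s: 9.9
position: [0.6144, 0.0093, 0.0173]
tool_rot: [[-0.077, 0.009, 0.997], [0.049, 0.999, -0.005], [-0.996, 0.049, -0.078]]
contact_force: [1.4, 38.1, 5.9]
finger_gap: 0.0
```

```bash
python3 look.py 8 [.613,-.085,-.01]
```

```text
top [ 0.6154 -0.0896] -0.7441745151436497 235.4875754006898 rel -0.044174515143649784
side [ 0.6191 -0.0968] -1.2569946806231727 128.84355730836697 rel -0.5569946806231727
pos [0.6144 0.0093 0.0172] yaw 89.53 delta [ 0.0643 -0.0151 -0.6111] turn 0.0 F [ 1.9 37.8  6. ] t 10.0 gap 0.0
```

View pics/top8z.png

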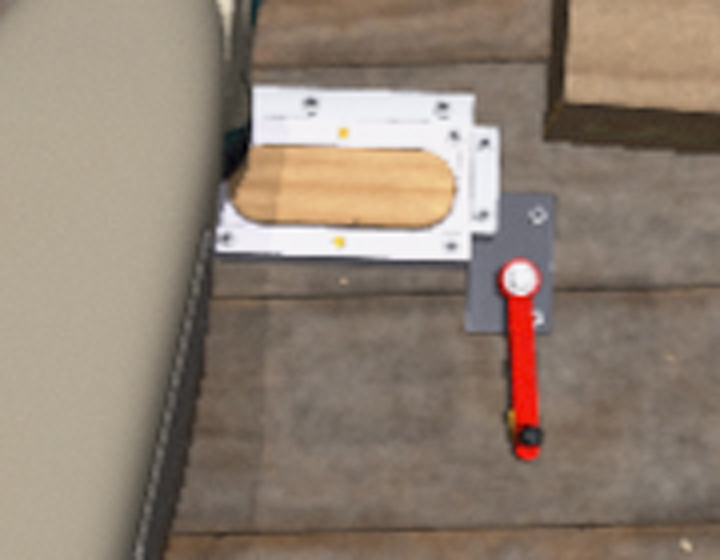

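>>> {"op": "play_rows", "data": {
  "moves": [
    {"claw": 0, "delta_pos": [0, 0.015, 0], "turn": 0},
    {"claw": 0, "delta_pos": [0, 0.03, 0], "turn": 0},
    {"claw": 0, "delta_pos": [-0.03, 0.03, 0], "turn": 0},
    {"claw": 0, "delta_pos": [-0.07, 0.03, 0], "turn": 0},
    {"claw": 0, "delta_pos": [-0.11, 0.02, -0.02], "turn": 0},
    {"claw": 0, "delta_pos": [-0.12, -0.01, -0.06], "turn": 0},
    {"claw": 0, "delta_pos": [-0.12, -0.05, -0.09], "turn": 0},
    {"claw": 0, "delta_pos": [-0.12, -0.1, -0.13], "turn": 0}
  ]
}}

```text
time_s: 10.8
position: [0.5021, -0.0862, 0.1432]
tool_rot: [[-0.075, 0.008, 0.997], [0.046, 0.999, -0.004], [-0.996, 0.045, -0.075]]
contact_force: [-0.1, -1.7, 0.6]
finger_gap: 0.0
```

```bash
python3 look.py 9 [.613,-.088,-.01]
```

```text
top [ 0.6231 -0.0856] -1.0848680242714837 17.010852927684997 rel -0.3848680242714837
side [ 0.6195 -0.0946] -0.40402176565399184 192.86583902352197 rel 0.2959782343460081
pos [ 0.4987 -0.0882  0.1421] yaw 89.15 delta [ 0.1855  0.0743 -0.4866] turn 0.0 F [-0.1  0.3 -0.2] t 10.9 gap 0.0
```

View pics/side9z.png

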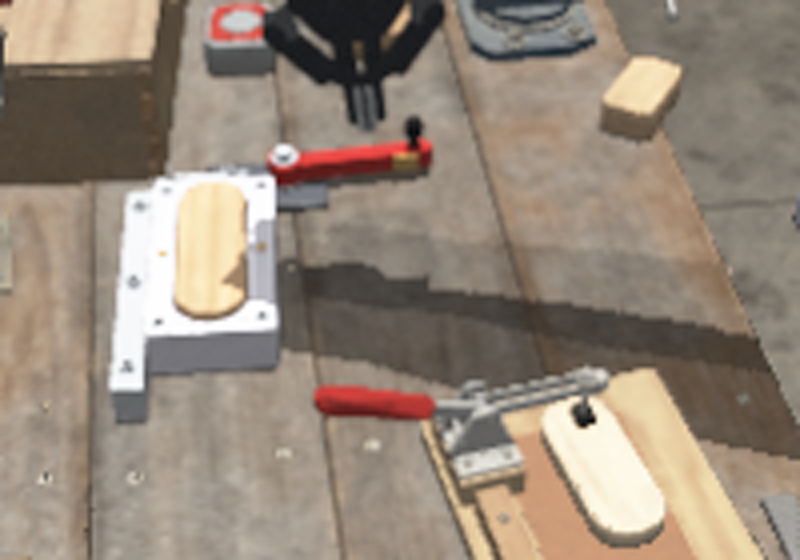

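View pics/top9z.png

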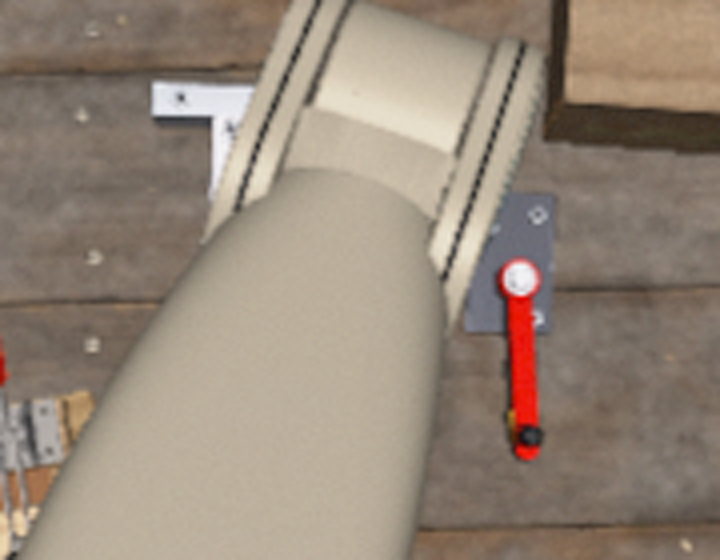

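```bash
cat >> h.py <<'E'
PIV=np.array([.559,-.208])
def fing(adeg,r=.077,off=.019):
    th=np.radians(199.3-adeg); u=np.array([np.cos(th),np.sin(th)]); n=np.array([-u[1],u[0]])
    return PIV+r*u+off*n, th-np.pi/2
def rows(ws):
    s=read_state();R=np.array(s["tool_rot"]);p=np.array(s["position"]);cur=np.arctan2(R[1,1],R[0,1])
    print("pos",p.round(4),"yaw",np.degrees(cur).round(1),"xax",R[:,0].round(3),"F",np.round(s["contact_force"],1),"t",s["time_s"])
    for x,y,z,yaw in ws:
        print((R.T@(np.array([x,y,z])-p)).round(3), round(-(yaw-cur),3))
E
python3 - <<'E'
from h import *
for a in (14,60,110): print(a,fing(a))
(x,y),w=fing(10,off=.045); print(x,y,w)
rows([(x,y,.13,w),(x,y,.016,w)])
E
```

```text
14 (array([ 0.48408424, -0.2340313 ]), np.float64(1.6632987771505965))
60 (array([ 0.48823379, -0.17219298]), np.float64(0.8604473212332047))
110 (array([ 0.54094213, -0.13077362]), np.float64(-0.01221730476395999))
0.4902842817863271 -0.2648520014632651 1.7331119472303693
pos [ 0.4987 -0.0882  0.1421] yaw 89.1 xax [-0.08   0.046 -0.996] F [-0.1  0.3 -0.2] t 10.9
[ 0.005 -0.177 -0.005] -0.177
[ 0.118 -0.182  0.004] -0.177
```

>>> {"op": "play_rows", "data": {
  "moves": [
    {"claw": 0, "delta_pos": [0, -0.04, 0], "turn": -0.05},
    {"claw": 0, "delta_pos": [0, -0.08, 0], "turn": -0.1},
    {"claw": 0, "delta_pos": [0, -0.12, 0], "turn": -0.15},
    {"claw": 0, "delta_pos": [0.005, -0.16, 0], "turn": -0.177},
    {"claw": 0, "delta_pos": [0.01, -0.182, 0], "turn": -0.177},
    {"claw": 0, "delta_pos": [0.04, -0.182, 0.001], "turn": -0.177},
    {"claw": 0, "delta_pos": [0.08, -0.182, 0.003], "turn": -0.177},
    {"claw": 0, "delta_pos": [0.115, -0.182, 0.004], "turn": -0.177}
  ]
}}

```text
time_s: 11.7
position: [0.4911, -0.2659, 0.0181]
tool_rot: [[-0.079, -0.16, 0.984], [0.045, 0.986, 0.164], [-0.996, 0.057, -0.071]]
contact_force: [0.3, -0.7, -0.0]
finger_gap: -0.0001
```

```bash
python3 - <<'E'
from h import *
p=vision.snapshot('side');save(p,'side10')
cv2.imwrite('pics/side10z.png',cv2.resize(p['pixels'][140:280,220:420],None,fx=4,fy=4,interpolation=cv2.INTER_CUBIC))
ws=[]
for a,off in ((12,.030),(16,.019),(22,.019),(28,.019),(34,.019),(40,.019),(46,.019),(52,.019)):
    (x,y),w=fing(a,off=off); ws.append((x,y,.016,w))
rows(ws)
E
```

```text
pos [ 0.4866 -0.2625  0.0123] yaw 99.2 xax [-0.088  0.051 -0.995] F [-2.   1.7 -3.4] t 11.75
[-0.003  0.015  0.002] 0.033
[-0.002  0.031  0.002] 0.103
[-0.001  0.04   0.001] 0.208
[-0.001  0.048  0.001] 0.312
[-0.     0.056  0.002] 0.417
[0.    0.064 0.004] 0.522
[0.    0.072 0.007] 0.626
[0.001 0.08  0.01 ] 0.731
```

View pics/side10z.png

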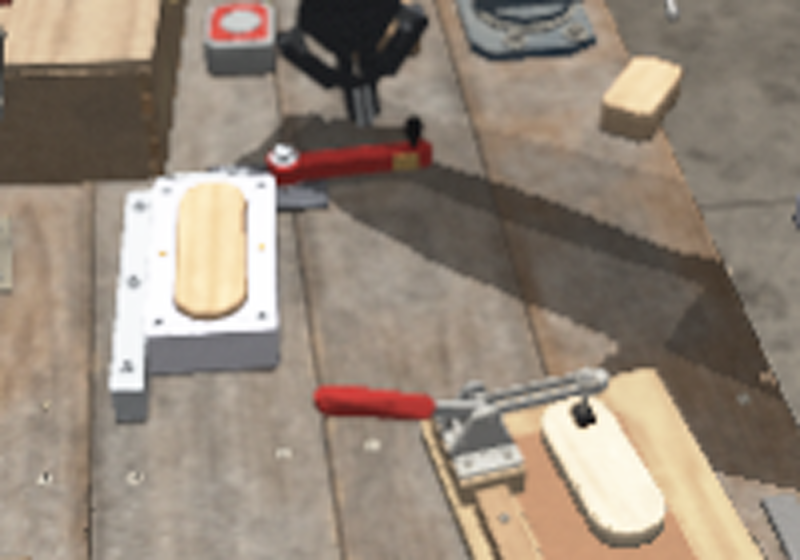

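>>> {"op": "play_rows", "data": {
  "moves": [
    {"claw": 0, "delta_pos": [-0.003, 0.015, 0.002], "turn": 0.033},
    {"claw": 0, "delta_pos": [-0.002, 0.031, 0.002], "turn": 0.103},
    {"claw": 0, "delta_pos": [-0.001, 0.04, 0.001], "turn": 0.208},
    {"claw": 0, "delta_pos": [-0.001, 0.048, 0.001], "turn": 0.312},
    {"claw": 0, "delta_pos": [0, 0.056, 0.002], "turn": 0.417},
    {"claw": 0, "delta_pos": [0, 0.064, 0.004], "turn": 0.522},
    {"claw": 0, "delta_pos": [0, 0.072, 0.007], "turn": 0.626},
    {"claw": 0, "delta_pos": [0.001, 0.08, 0.01], "turn": 0.731}
  ]
}}

```text
time_s: 12.55
position: [0.4838, -0.1836, 0.0169]
tool_rot: [[-0.089, 0.542, 0.836], [0.046, 0.84, -0.54], [-0.995, -0.009, -0.1]]
contact_force: [-0.8, -3.0, 3.3]
finger_gap: -0.0001
```

```bash
python3 - <<'E'
from h import *
p=vision.snapshot('side');save(p,'side11')
cv2.imwrite('pics/side11z.png',cv2.resize(p['pixels'][140:280,220:420],None,fx=4,fy=4,interpolation=cv2.INTER_CUBIC))
p=vision.snapshot('top')
cv2.imwrite('pics/top11z.png',cv2.resize(p['pixels'][100:240,250:430],None,fx=4,fy=4,interpolation=cv2.INTER_CUBIC))
ws=[]
for a,off in ((55,.019),(61,.019),(67,.019),(73,.019),(79,.019),(85,.019),(91,.019),(97,.019)):
    (x,y),w=fing(a,off=off); ws.append((x,y,.017,w))
rows(ws)
E
```

```text
pos [ 0.4842 -0.1825  0.0168] yaw 57.5 xax [-0.088  0.049 -0.995] F [-0.2 -1.   1.1] t 12.65
[-0.     0.004 -0.001] 0.056
[-0.     0.012 -0.002] 0.161
[-0.     0.021 -0.003] 0.266
[-0.     0.029 -0.002] 0.37
[-0.     0.037 -0.   ] 0.475
[-0.001  0.045  0.002] 0.58
[-0.001  0.053  0.005] 0.684
[-0.001  0.06   0.009] 0.789
```

View pics/side11z.png

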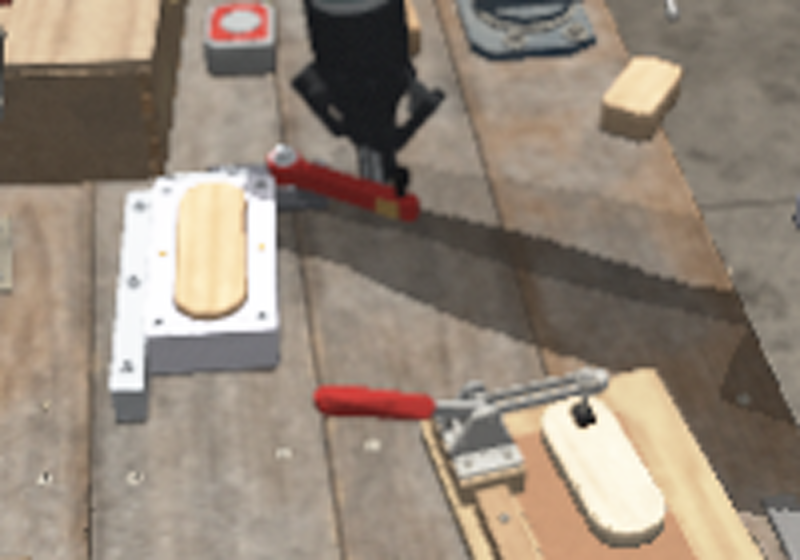

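View pics/top11z.png

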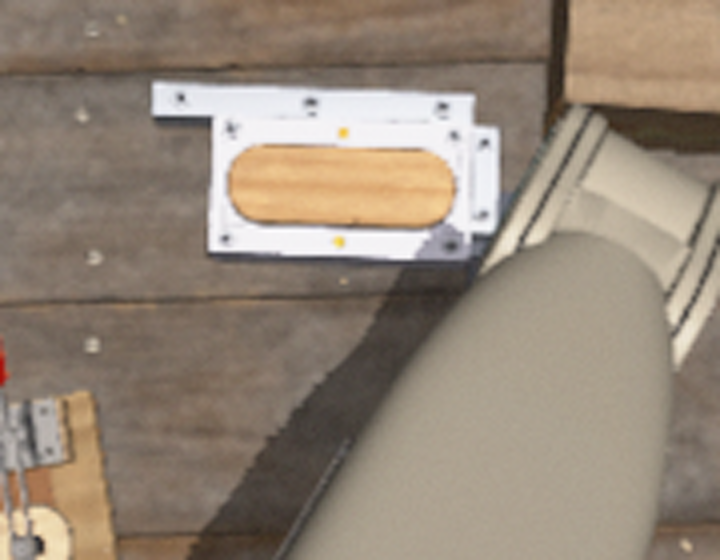

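>>> {"op": "play_rows", "data": {
  "moves": [
    {"claw": 0, "delta_pos": [0, 0.004, -0.001], "turn": 0.056},
    {"claw": 0, "delta_pos": [0, 0.012, -0.002], "turn": 0.161},
    {"claw": 0, "delta_pos": [0, 0.021, -0.003], "turn": 0.266},
    {"claw": 0, "delta_pos": [0, 0.029, -0.002], "turn": 0.37},
    {"claw": 0, "delta_pos": [0, 0.037, 0], "turn": 0.475},
    {"claw": 0, "delta_pos": [-0.001, 0.045, 0.002], "turn": 0.58},
    {"claw": 0, "delta_pos": [-0.001, 0.053, 0.005], "turn": 0.684},
    {"claw": 0, "delta_pos": [-0.001, 0.06, 0.009], "turn": 0.789}
  ]
}}

```text
time_s: 13.45
position: [0.5235, -0.1375, 0.0172]
tool_rot: [[-0.09, 0.974, 0.208], [0.047, 0.212, -0.976], [-0.995, -0.078, -0.065]]
contact_force: [-3.2, -1.8, 4.0]
finger_gap: -0.0001
```

```bash
python3 - <<'E'
from h import *
p=vision.snapshot('side');save(p,'side12')
cv2.imwrite('pics/side12z.png',cv2.resize(p['pixels'][140:280,220:420],None,fx=4,fy=4,interpolation=cv2.INTER_CUBIC))
p=vision.snapshot('top'); W=cloud(p); print(fit_nest(W,[.615,-.088,-.01]))
ws=[]
for a,off in ((99,.019),(102,.019),(105,.019),(108,.019),(110,.018),(110,.015),(110,.013),(110,.011)):
    (x,y),w=fing(a,off=off); ws.append((x,y,.017,w))
rows(ws)
E
```

```text
(array([ 0.61709421, -0.08531669,  0.01196649]), np.float64(121.28894649892129))
pos [ 0.5247 -0.137   0.0171] yaw 12.6 xax [-0.087  0.048 -0.995] F [-0.  -0.1  0.5] t 13.55
[-0.     0.002 -0.001] 0.04
[-0.     0.006 -0.002] 0.092
[-0.001  0.01  -0.002] 0.144
[-0.001  0.014 -0.003] 0.197
[-0.001  0.018 -0.002] 0.232
[-0.001  0.021 -0.002] 0.232
[-0.002  0.023 -0.001] 0.232
[-0.002  0.025 -0.001] 0.232
```

View pics/side12z.png

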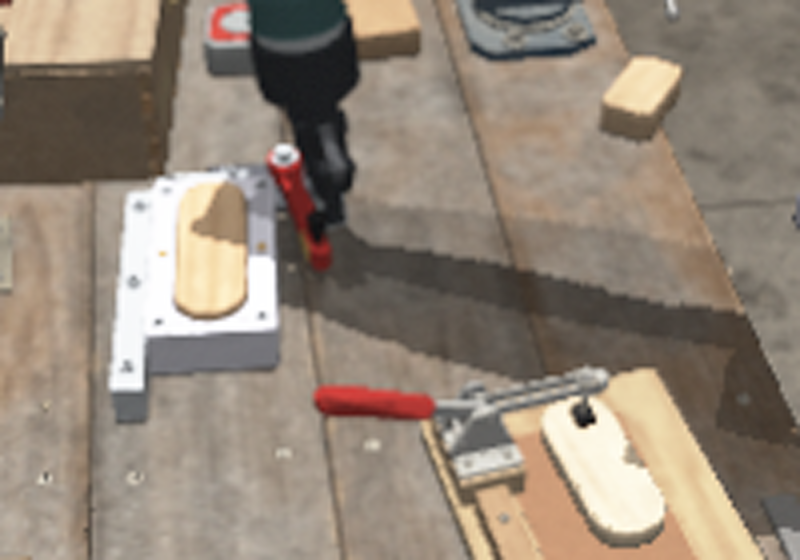

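>>> {"op": "play_rows", "data": {
  "moves": [
    {"claw": 0, "delta_pos": [0, 0.003, -0.001], "turn": 0.04},
    {"claw": 0, "delta_pos": [0, 0.007, -0.002], "turn": 0.092},
    {"claw": 0, "delta_pos": [-0.001, 0.011, -0.002], "turn": 0.144},
    {"claw": 0, "delta_pos": [-0.001, 0.015, -0.003], "turn": 0.197},
    {"claw": 0, "delta_pos": [-0.001, 0.019, -0.002], "turn": 0.232},
    {"claw": 0, "delta_pos": [-0.001, 0.022, -0.002], "turn": 0.232},
    {"claw": 0, "delta_pos": [-0.002, 0.025, -0.001], "turn": 0.232},
    {"claw": 0, "delta_pos": [-0.002, 0.027, -0.001], "turn": 0.232}
  ]
}}

```text
time_s: 14.35
position: [0.5394, -0.131, 0.0169]
tool_rot: [[-0.111, 0.994, -0.015], [0.045, -0.01, -0.999], [-0.993, -0.112, -0.044]]
contact_force: [-24.4, -6.1, 20.2]
finger_gap: -0.0003
```

```bash
python3 look.py 13 [.615,-.088,-.01]; python3 - <<'E'
from h import *
rows([])
E
```

```text
top [ 0.6189 -0.0853] 1.5375051025477477 81.27547298948306 rel 2.2375051025477477
side [ 0.6191 -0.0948] -0.7847656197124852 212.2350804388375 rel -0.0847656197124852
pos [ 0.5393 -0.131   0.0169] yaw -0.59 delta [ 0.0824 -0.5354 -0.1219] turn 0.0 F [-22.6  -5.1  17. ] t 14.45 gap 0.0
pos [ 0.5393 -0.131   0.0169] yaw -0.6 xax [-0.111  0.045 -0.993] F [-22.6  -5.1  17. ] t 14.45
```

View pics/side13z.png

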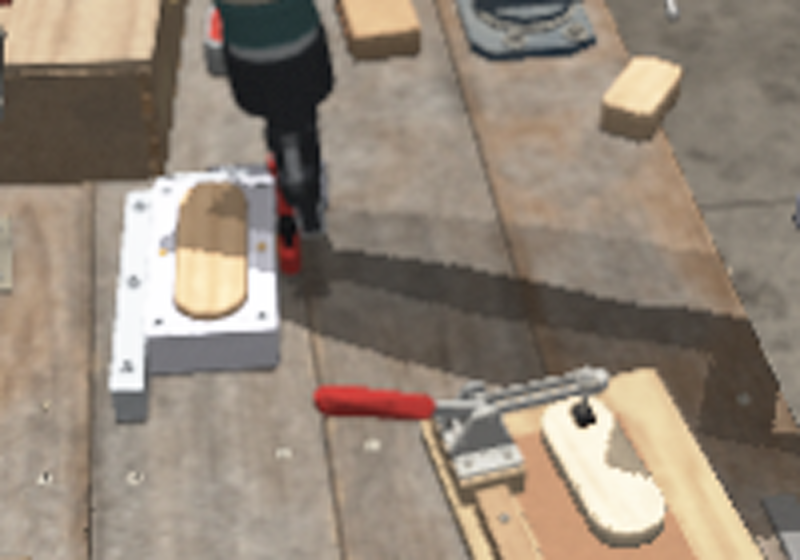

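View pics/top13z.png

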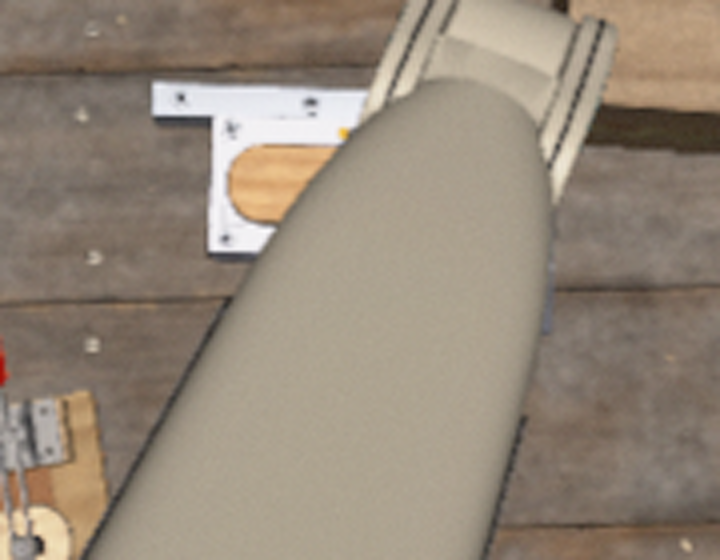

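>>> {"op": "play_rows", "data": {
  "moves": [
    {"claw": 0, "delta_pos": [0, -0.012, 0], "turn": 0},
    {"claw": 0, "delta_pos": [0, -0.035, 0], "turn": 0},
    {"claw": 0, "delta_pos": [0, -0.06, 0], "turn": 0},
    {"claw": 0, "delta_pos": [-0.04, -0.07, 0], "turn": 0},
    {"claw": 0, "delta_pos": [-0.08, -0.07, 0], "turn": 0},
    {"claw": 0, "delta_pos": [-0.12, -0.07, 0.03], "turn": 0},
    {"claw": 0, "delta_pos": [-0.15, -0.08, 0.07], "turn": 0},
    {"claw": 0, "delta_pos": [-0.17, -0.1, 0.11], "turn": 0}
  ]
}}

```text
time_s: 15.25
position: [0.4592, -0.2497, 0.1952]
tool_rot: [[-0.105, 0.994, -0.009], [0.042, -0.004, -0.999], [-0.994, -0.106, -0.042]]
contact_force: [1.6, -0.4, 1.0]
finger_gap: -0.0
```

>>> {"op": "play_rows", "data": {
  "moves": [
    {"claw": 0, "delta_pos": [0, -0.02, 0.04], "turn": 0},
    {"claw": 0, "delta_pos": [0, -0.04, 0.08], "turn": 0},
    {"claw": 0, "delta_pos": [0, -0.06, 0.12], "turn": 0},
    {"claw": 0, "delta_pos": [0, -0.07, 0.15], "turn": 0},
    {"claw": 0, "delta_pos": [0, -0.07, 0.15], "turn": 0},
    {"claw": 0, "delta_pos": [0, -0.07, 0.15], "turn": 0},
    {"claw": 0, "delta_pos": [0, -0.07, 0.15], "turn": 0},
    {"claw": 0, "delta_pos": [0, -0.07, 0.15], "turn": 0}
  ]
}}

```text
time_s: 16.05
position: [0.3886, -0.3981, 0.1964]
tool_rot: [[-0.105, 0.994, -0.006], [0.043, -0.002, -0.999], [-0.994, -0.106, -0.042]]
contact_force: [0.1, 0.5, 0.4]
finger_gap: -0.0
```

```bash
python3 look.py 14 [.615,-.088,-.01]; python3 - <<'E'
from h import *
np.set_printoptions(precision=4,suppress=True)
for n in ("top","side"):
    p=vision.snapshot(n);W=cloud(p)
    px=p["pixels"].astype(int); red=(px[...,2]>110)&(px[...,1]<60)&(px[...,0]<60)&near(W,np.array([.55,-.15]),.13)&(W[...,2]>.013)&(W[...,2]<.034)
    q=W[red][:,:2].astype(np.float32); l=cv2.fitLine(q,cv2.DIST_HUBER,0,.01,.01).ravel(); print(n,len(q),l,"joint",np.radians(199.3-np.degrees(np.arctan2(l[1],l[0])%np.pi)))
    for b in ["cork_block","tape_measure","try_square","wood_block","nest","blank","keeper_tip"]:
        r=finder.mark_of(p,b); print(b,[(round(x["score"],2),w(p,x["xyz"])) for x in r[:1]])
rows([])
E
```

```text
top [ 0.615  -0.0871] -1.257175083222345 287.0314239419031 rel -0.557175083222345
side [ 0.6192 -0.0946] -0.6481355672102336 220.51908355796422 rel 0.05186443278976638
pos [ 0.3887 -0.3982  0.1964] yaw -0.12 delta [ 0.253  -0.3666 -0.3871] turn 0.0 F [0.3 0.  0.1] t 16.15 gap -0.0
top 219 [ 0.0159  0.9999  0.5564 -0.1501] joint 1.9235004
cork_block [(0.74, array([ 0.4657, -0.4392, -0.0013]))]
tape_measure [(0.61, array([ 0.5912, -0.4232,  0.0009]))]
try_square [(0.68, array([0.5591, 0.2813, 0.0005]))]
wood_block [(0.94, array([ 0.2499, -0.2775, -0.0025]))]
nest [(0.88, array([ 0.6116, -0.0859, -0.0031]))]
blank [(0.93, array([ 0.6106, -0.0835,  0.0287]))]
keeper_tip [(0.65, array([ 0.5552, -0.1045,  0.0189]))]
side 23 [ 0.0674  0.9977  0.5582 -0.1243] joint 1.975097
cork_block [(0.77, array([ 0.4708, -0.4379, -0.0019]))]
tape_measure [(0.75, array([ 0.5953, -0.4213, -0.0026]))]
try_square [(0.9, array([ 0.565 ,  0.2861, -0.0037]))]
wood_block [(0.74, array([ 0.2562, -0.2764, -0.0031]))]
nest [(0.76, array([ 0.6165, -0.0853, -0.001 ]))]
blank [(0.58, array([ 0.6213, -0.0935,  0.0315]))]
keeper_tip [(0.45, array([ 0.5607, -0.1072,  0.0197]))]
pos [ 0.3882 -0.3993  0.1964] yaw -0.2 xax [-0.105  0.042 -0.994] F [1.4 0.6 0.3] t 16.95
```

View pics/side14z.png

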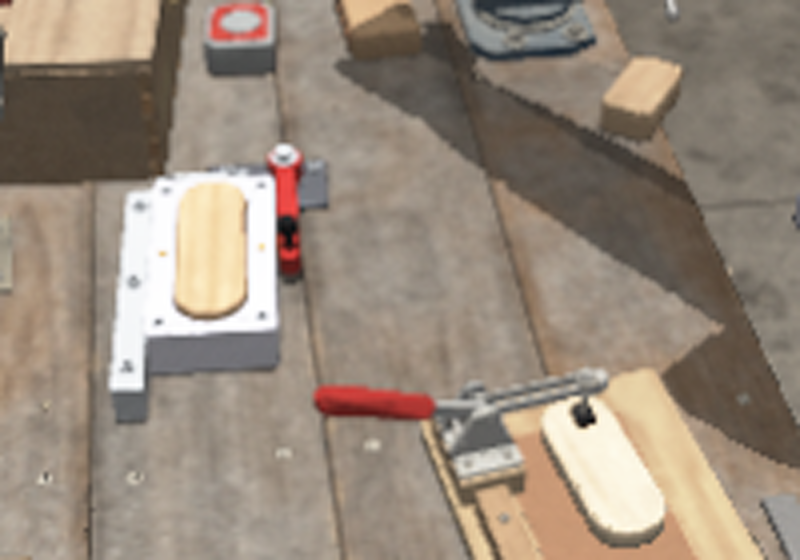

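View pics/top14z.png

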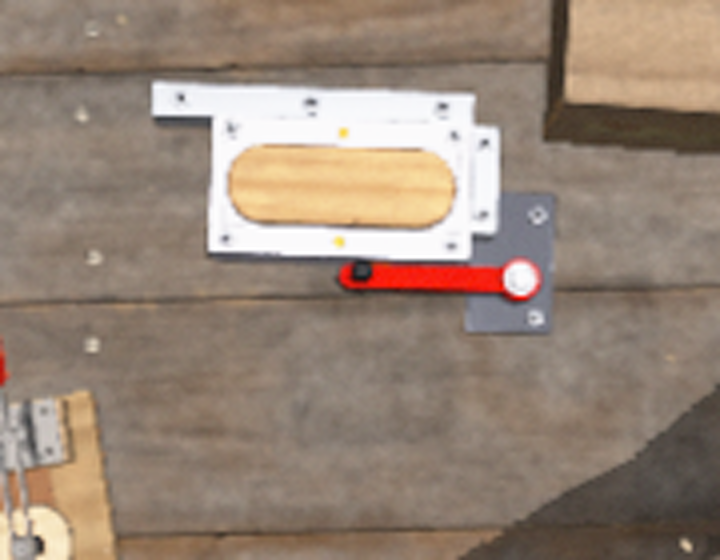

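```bash
python3 -c "
from h import *
env.job_done(); print(read_state()['time_s'])"
```

```text
the job is handed in; nothing more can be done
the job is handed in; nothing more can be done
```

The nest is home in the corner with the keeper closed across its front, and I handed the job in at about 17 s of the 72 s allowed.

- **Turning and squaring:** With the jaws open, I pushed the nest's near-left corner until it turned square and lay flat against the fence. I pressed it there with about 32 N.
- **Right-hand end:** With the fingers shut, I pushed its left end to the end stop with about 38 N. The keeper was still parked at this point, at roughly 0.25–0.3 rad.
- **Keeper:** I pushed the arm round with the fingertips until the nose pressed on the nest with about 24 N, then moved the robot clear.

Final checks, with the top camera as the main reference:

| Check | Measured | Wanted |
|---|---|---|
| Nest origin | (0.615, -0.087) m | home worked out as (0.615, -0.087) m |
| Nest angle to the fence | about 0.6° | within 1.7° |
| Keeper | about 1.92 rad | above 1.86 rad |
| Force on the tool | about 0 N | touching nothing |

- **Blank:** It looks flat in its pocket. The pushes stayed on the nest's side faces, away from the blank.
- **Bystanders:** All four came out within 5 mm of where they started, which is about the accuracy of the detector.

**Where checks disagreed:** The side camera's nest fit came out about 4 mm further in x and 8 mm further in y. It had been off by a similar y amount from the start, so I put it down to the slanted view. Its keeper reading of 1.975 rad is past the 1.96 hinge stop and came from only 23 pixels, so I discounted it.

The tool's tilt grew to about 6° under load over the pushes, with no visible effect on the result.

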